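# Fasten the score saddle to the rail with its snap peg

## Task

Hang the red score saddle over the brass rail so that the rail's steel stud comes up through the hole in its top, let go of it, then set the cream score peg on the stud and press it straight down until it clicks and sits home on the saddle. Do not stop at the click: finish while still pressing the peg firmly down with the gripper (a steady push of about 10 N), without letting go. Leave the tile box, salt shaker and teaspoon holder where they are.

Things in the scene. Friction and masses are not known exactly. Their poses are not given: they have to be found in the camera images.
- stud (a point): Foot of the steel stud, on its axis, at the rail's top face, 100 mm above the table. The brass rail is a level flat bar 200 mm long (this frame's y), 26 mm wide (x), 8 mm thick, on two 14 mm posts 88 mm either side of the stud. Fixed, but its place and yaw change each time.
- stud_tip (a point): Tip of the upright stud, 25 mm above the rail's top face. From the rail up: 20 mm wide collar for 2 mm, then 14 mm thick to 17 mm up, then a cone to the 6 mm wide tip. Four sprung balls stand out of its sides to a 22 mm circle, centred 12.2 mm above the rail's top face.
- saddle_mid (a point): Centre (half-way up) of the red score saddle, a loose rigid sheet folded like an upside-down U: 120 g, 59 mm high, 70 mm long (y, along the fold), 44 mm wide outside (x), 38 mm between its two upright 3 mm sides. Starts standing on the table; either way round is the same. Grip it from above across its sides (44 mm). Hung on the rail, this point is 25.5 mm below stud.
- saddle_hole (a point): Centre of the 26 mm round hole in the saddle's flat 4 mm thick top (middle of the thickness), 27.5 mm above saddle_mid. Hung, the top lies flat on the rail's top face.
- cap_mid (a point): Centre (half-way up) of the cream score peg, a loose 30 g snap cap, round about z, 50 mm tall: hollow skirt 35 mm wide, 27 mm high; above it a solid knob 22 mm wide, 23 mm high, to grip from above. The flat shoulder round the knob, where fingertips can push, is 2 mm above this point. Starts upright on the table. Home on stud and saddle, this point is 29 mm above stud.
- cap_mouth (a point): Centre of the peg's open underside, 25 mm below cap_mid: an 18 mm wide mouth with a lip 3 mm high, a 26 mm bore above it, 23 mm deep in all. The lip meets the stud's balls about 16 mm above the rail's top face; pushing past takes 10 to 15 N, then the force drops, the balls pull the peg down (up to 15 N) and lands on the saddle's top.
- tile_box_mid (a point): Centre of the carved olive-wood tile box, loose, 94 x 194 x 61 mm (x, y, z). Bystander.
- salt_mid (a point): Centre of the stubby green glass salt shaker, loose, 52 mm wide, 68 mm high. Bystander.
- holder_mid (a point): Centre of the steel teaspoon holder, loose, 70 mm wide, 85 mm high, spoons sticking up to about 135 mm. Bystander.
Mind the look-alikes: they are no part of the job. Leave any black look-alike of the part that bears stud alone.

How it is judged (in metres and radians):
On the way, in this order (a step that is already met when the one before it is completed fails the run):
1. the saddle hangs on the rail with the stud through its hole, and has been let go (horizontal distance between saddle_mid and stud below 0.008 m and z of saddle_mid in the frame of stud between -0.03 and -0.0215 m and angle between saddle_mid's own z axis and vertical below 0.12 rad and contact force between the fingers and saddle below 0.1 N), for 0.2 s.
2. the peg is snapped home on the stud (horizontal distance between cap_mid and stud below 0.006 m and z of cap_mid in the frame of stud below 0.0315 m and angle between cap_mid's own z axis and vertical below 0.12 rad), for 0.1 s.
At the end, for the whole second after the job is handed in: Saddle level (0.12 rad) on the rail, 21.5-30 mm below its top, hole within 8 mm of the stud; peg home (centre under 31.5 mm above the rail top, within 6 mm of the stud, upright to 0.12 rad), fingers on it, pressing the saddle with over 4 N, at rest (all of step 2 and horizontal distance between saddle_mid and stud below 0.008 m and z of saddle_mid in the frame of stud between -0.03 and -0.0215 m and angle between saddle_mid's own z axis and vertical below 0.12 rad and contact force between cap and saddle above 4 N and contact force between the fingers and cap above 3 N and linear speed of cap below 0.02 m/s); the arm keeps its last pose, push and grip.
It fails at once if the tile box is shoved more than 30 mm (distance of tile_box_mid from where it was at the start of the episode above 0.03 m).
It fails at once if the salt shaker is shoved more than 30 mm (distance of salt_mid from where it was at the start of the episode above 0.03 m).
It fails at once if the teaspoon holder is shoved more than 30 mm (distance of holder_mid from where it was at the start of the episode above 0.03 m).
It also fails if it takes over 72 s, if anything falls off the work surface, if the arm or the gripper's body presses on something with over 40 N, if the wrist force passes 120 N, or if a joint passes its speed limit or range.

## Robot

A 7-joint arm with a two-finger parallel gripper is mounted at the origin on the work surface. World frame = base frame: x ahead of the robot, y to its left, z up, the work surface at z = 0. Lengths are in mm, angles in rad, forces in N, time in s.
With the tool pointing down it reaches from about 400 to 925 mm from the base axis. Payload 5.6 kg.
Tool frame: the origin (TCP) lies midway between the tips of the shut fingers; the grasp point (between the pads) lies behind it (arm.grip_depth is the z of the grasp point in the tool frame, in mm); z points along the fingers, y is the line along which they close (so a half turn about z gives the same grasp; the last joint's range is limited). The gripper opens to 85 mm and grips with 20 to 120 N. Pads are 22 mm wide; open, the fingers measure 114 mm over their backs; the gripper's body (76 mm by 85 mm) begins 54 mm behind the grasp point. The pads swing forward as they close: fully open they stand 13 mm farther back than shut.
Start: joints at [-1.156, 0.468, -0.012, 1.603, 0.006, 1.071, -0.056], TCP at [287.323, 583.055, 231.29] pointing down, gripper open.
Joint ranges: [-2.53, 2.53], [-0.31, 2.02], [-1.57, 1.55], [0.28, 2.44], [-1.29, 4.43], [0.15, 1.84], [-2.92, 2.92]. Speed limits (rad/s): [2.57, 2.57, 3.14, 3.14, 3.14, 3.14, 3.14].

## Interface

Orientations are given as a unit quaternion [w, x, y, z].
In Python, from workcell import arm gives the robot as it stands.
- The arm moves only by the shell command python3 -m jog 'ROWS' [FORCE]. ROWS is JSON, a list of rows, each a list of 7 numbers: the turn, a rotation vector about the tool's x, y, z normalised to -1 to 1, where 1 is 1.5 rad, then the shift along the tool's x, y, z normalised to -1 to 1, where 1 is 25 cm, then the closure, from 0 (fully open) to 1 (shut). A call has 1 to 20 rows; each row shifts and turns the commanded pose from where the row before left it, along the tool's axes as they then stand; what a row does not reach is not made up. A row lasts 1/8 s, in which the tool goes at most 62.5 mm and 10.7 degrees, less where a joint would pass 70% of its speed; a pose out of reach is approached as far as the arm can. A call with a number of a shift or a turn outside -1 to 1 is refused whole. A call with a gripper value outside its range is refused whole. The fingers move at their own pace and stop on an object; FORCE is the grip in N (left out, the last holds). Time passes only in rows, so rows that do not move let the fingers close. It gives the time, the measured TCP pose, the force, the opening and the grip force at its end, in the units of the state.
- arm.get_state(): the state, without advancing time (a new reading comes with each control period).
- arm.snapshot(name): name is "scene" or "top" or "wrist"; returns (picture, depth): 400x640x3 uint8, red, green, blue; 400x640 float32, mm along the optical axis (not along the pixel's ray), 0 where there is no reading.
- arm.camera_info(name): a dict with "camera_matrix" (3x3 intrinsics, pixels), "dist" ([k1, k2, p1, p2, k3] as OpenCV has them; the pictures are not rectified), "rvec" (rotation vector, rad) and "tvec" (3), from world to camera coordinates, as OpenCV has them; the wrist camera has in their place "mount" (4x4, takes a point from camera to tool coordinates, whose origin is the TCP and whose axes are the flange's). Camera axes: x right, y down, z forward; pixel columns grow to the right and rows downward; lengths in mm; the calibration is good to about 2 mm. A picture is of the moment at which its call begins: read the wrist's pose just before it. camera_info takes no time and is no camera call.
- arm.close_job(): hands the job in; it is judged then, once.
Trained networks look in the newest picture that a camera, given by its name, has taken for a name from the list of things; names that differ only in an ending like _2 or _b are one class to them, and where a whole thing is asked for, a point or a joint stands for the part that bears it (a point fixed in the world has none). Each returns a list of dicts, best first, with "p" (0 to 1); they miss things now and then, are a little off and sometimes report something else, mostly with a low value. They report only what shows in the picture. A call takes as long as a camera call. They do not tell look-alikes from the thing itself.
- arm.recognise(thing, camera): "centre" ([x, y, z] in mm, in the coordinates of the camera as it stood for that picture, good to about 4 mm: the middle of the surface that is visible of it).
- arm.mark_of(thing, camera): "centre" ([x, y, z] in mm, in the coordinates of the camera as it stood for that picture, good to about 4 mm: a listed point, or the origin of a listed thing).
The state is a dict: "time": time; "q": joint angles; "qvel": joint speeds; "joint_efforts": joint torques, N m; "ee_pos": TCP position; "ee_rot": TCP orientation; "contact_force": force on the tool from outside, world axes, zero at the start; "ft_torque": the same for the moment, N m; "gripper_width": finger opening in mm; "grasp_force": force on a finger pad.
Only numpy, scipy, OpenCV 4.12 (cv2) and the standard library are available. Lean on these libraries where they do the work, as an engineer would, in place of code of your own. Each camera call takes 0.05 s, during which the arm holds its last target. There are 200 camera calls.

## Working session

There is one attempt and no reset: what is moved stays moved. The work goes in short steps, Python scripts to look and compute and a shell command to move; the robot and the scene stay as the last step left them, time stands still between calls to the robot, and variables do not carry over. Pictures are saved under pics/ and viewed, at most 10 in all, crops included, and the job is handed in when it is done.

```bash
mkdir -p pics; cat > h.py <<'E'
import numpy as np, cv2
from workcell import arm
from scipy.spatial.transform import Rotation as R
def toolT():
    s=arm.get_state(); q=s['ee_rot']; T=np.eye(4)
    T[:3,:3]=R.from_quat([q[1],q[2],q[3],q[0]]).as_matrix(); T[:3,3]=s['ee_pos']; return T
def camT(n):
    c=arm.camera_info(n)
    if n=='wrist': return toolT()@np.array(c['mount'])
    T=np.eye(4); T[:3,:3]=cv2.Rodrigues(np.array(c['rvec'],float))[0]; T[:3,3]=np.ravel(c['tvec']); return np.linalg.inv(T)
def W(T,p): return (T[:3,:3]@np.asarray(p,float).T).T+T[:3,3]
def cloud(n,d,T):
    c=arm.camera_info(n); K=np.array(c['camera_matrix']); 
    v,u=np.mgrid[0:400,0:640]; pts=np.stack([u,v],-1).reshape(-1,1,2).astype(float)
    xy=cv2.undistortPoints(pts,K,np.array(c['dist'],float)).reshape(400,640,2)
    P=np.dstack([xy*d[...,None],d]); return W(T,P.reshape(-1,3)).reshape(400,640,3)
def save(n,im): cv2.imwrite('pics/'+n+'.png',im[...,::-1])
E
python3 - <<'E'
from h import *
for n in ['scene','top']:
    T=camT(n); im,d=arm.snapshot(n); save(n,im); np.save(n+'.npy',cloud(n,d,T))
    for t in ['stud','stud_tip','saddle_mid','saddle_hole','cap_mid','cap_mouth','tile_box_mid','salt_mid','holder_mid']:
        print(n,t,[(W(T,r['centre']).round().tolist(),round(r['p'],2)) for r in arm.mark_of(t,n)])
print(arm.grip_depth,toolT().round(3).tolist(),arm.camera_info('wrist')['mount'])
E
```

```text
scene stud [([383.0, -82.0, 101.0], 0.96), ([203.0, 335.0, 99.0], 0.81), ([578.0, -30.0, 100.0], 0.76), ([299.0, -374.0, 97.0], 0.73)]
scene stud_tip [([292.0, -377.0, 127.0], 0.85), ([200.0, 336.0, 125.0], 0.8), ([581.0, -31.0, 123.0], 0.68), ([385.0, -82.0, 127.0], 0.62)]
scene saddle_mid [([444.0, 306.0, 28.0], 0.94)]
scene saddle_hole [([443.0, 306.0, 59.0], 0.94), ([441.0, 307.0, 29.0], 0.35)]
scene cap_mid [([506.0, -284.0, 24.0], 0.77)]
scene cap_mouth [([508.0, -288.0, -3.0], 0.68)]
scene tile_box_mid [([796.0, 45.0, 28.0], 0.83)]
scene salt_mid [([709.0, -276.0, 31.0], 0.91), ([506.0, -285.0, 26.0], 0.6)]
scene holder_mid [([726.0, 264.0, 42.0], 0.83)]
top stud [([582.0, -30.0, 96.0], 0.96), ([205.0, 338.0, 99.0], 0.72), ([389.0, -88.0, 100.0], 0.66), ([298.0, -378.0, 102.0], 0.65)]
top stud_tip [([299.0, -376.0, 128.0], 0.95), ([379.0, -83.0, 122.0], 0.89), ([577.0, -31.0, 122.0], 0.88), ([203.0, 339.0, 126.0], 0.85), ([729.0, 265.0, 44.0], 0.54)]
top saddle_mid [([442.0, 310.0, 35.0], 0.79)]
top saddle_hole [([444.0, 306.0, 61.0], 0.61)]
top cap_mid [([506.0, -281.0, 25.0], 0.68)]
top cap_mouth [([503.0, -285.0, -1.0], 0.46)]
top tile_box_mid [([790.0, 43.0, 32.0], 0.78)]
top salt_mid [([714.0, -274.0, 37.0], 0.55)]
top holder_mid [([728.0, 263.0, 40.0], 0.9), ([507.0, -283.0, 26.0], 0.57)]
-18.700000000000003 [[-0.897, 0.442, 0.0, 287.292], [0.442, 0.897, 0.0, 583.078], [-0.0, 0.0, -1.0, 231.297], [0.0, 0.0, 0.0, 1.0]] [[ 1.84259159e-04 -9.59226451e-01 -2.82638606e-01  7.19938928e+01]
 [ 9.99999474e-01  4.61850321e-04 -9.15515349e-04 -9.38853209e-02]
 [ 1.00872327e-03 -2.82638289e-01  9.59226032e-01 -1.42921069e+02]
 [ 0.00000000e+00  0.00000000e+00  0.00000000e+00  1.00000000e+00]]
```

```bash
python3 -c "
import cv2,numpy as np
cv2.imwrite('pics/both.png',cv2.resize(np.vstack([cv2.imread('pics/scene.png'),cv2.imread('pics/top.png')]),(480,600)))"
```

```text
(no output)
```

View pics/top.png

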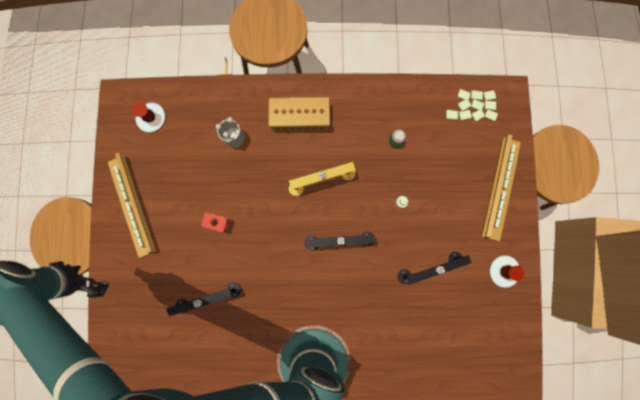

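View pics/scene.png

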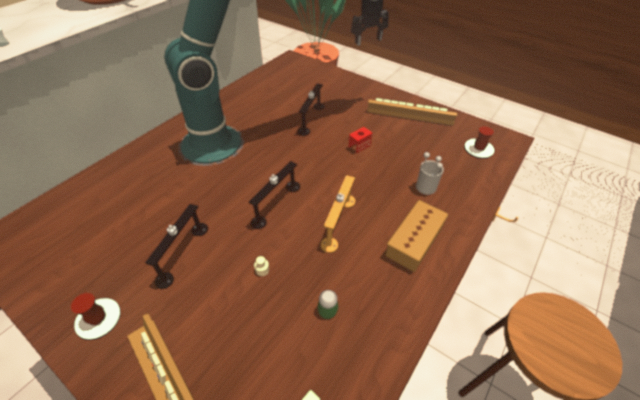

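The top view shows the brass rail at about (322,178), the red saddle at (215,222), the peg at (402,201), and three black decoy rails. The scene view agrees, with brass at (341,205), saddle at (360,139) and peg at (262,266). Next I'll get the yaws from the depth clouds.

```bash
python3 - <<'E'
from h import *
def look(c,cx,cy,r,z0,z1,lab):
    for n in ['scene','top']:
        P=np.load(n+'.npy').reshape(-1,3); m=(np.hypot(P[:,0]-cx,P[:,1]-cy)<r)&(P[:,2]>z0)&(P[:,2]<z1); Q=P[m][:,:2].astype(np.float32)
        if len(Q)<5: print(lab,n,len(Q));continue
        (c,s,a)=cv2.minAreaRect(Q); w,v=np.linalg.eigh(np.cov(Q.T)); l=v[:,1]
        print(lab,n,len(Q),np.round(c),np.round(s),round(a,1),'PCA long dir deg',round(np.degrees(np.arctan2(l[1],l[0])),1), 'ztop',np.percentile(P[m][:,2],[50,95]).round(1))
look(0,580,-30,115,88,106,'rail'); look(0,443,306,60,50,70,'saddle'); look(0,506,-284,40,12,60,'cap')
E
```

```text
rail scene 500 [581. -31.] [ 26. 202.] 16.3 PCA long dir deg 106.3 ztop [ 99.2 101.9]
rail top 552 [579. -30.] [ 27. 200.] 16.2 PCA long dir deg 106.3 ztop [100.5 103.9]
saddle scene 174 [445. 305.] [72. 48.] 72.7 PCA long dir deg 71.2 ztop [57.7 61. ]
saddle top 280 [442. 306.] [72. 45.] 74.1 PCA long dir deg 75.7 ztop [59.6 63.5]
cap scene 186 [ 510. -286.] [35. 31.] 50.4 PCA long dir deg 51.5 ztop [29.5 51.5]
cap top 101 [ 504. -283.] [32. 34.] 1.5 PCA long dir deg -156.8 ztop [29.8 52.9]
```

```bash
python3 -m jog '[[0,0,0,-0.131,-0.09,0,0],[0,0,0,-0.131,-0.09,0,0],[0,0,0,-0.131,-0.09,0,0],[0,0,0,-0.131,-0.09,0,0],[0,0,0,-0.131,-0.09,0,0],[0,0,0,-0.131,-0.09,0,0],[0,0,0,-0.131,-0.09,0,0],[0,0,0,-0.131,-0.09,0,0],[0,0,0.116,0,0,0,0],[0,0,0.116,0,0,0,0],[0,0,0.116,0,0,0,0],[0,0,0.116,0,0,0,0],[0,0,0.116,0,0,0,0],[0,0,0.116,0,0,0,0],[0,0,0.116,0,0,0,0],[0,0,0.116,0,0,0,0],[0,0,0,0,0,0,0],[0,0,0,0,0,0,0]]'
cat >> h.py <<'E'
def top_rect(P,cx,cy,r,z0,z1,lab):
    P=P.reshape(-1,3); m=(np.hypot(P[:,0]-cx,P[:,1]-cy)<r)&(P[:,2]>z0)&(P[:,2]<z1); Q=P[m][:,:2].astype(np.float32)
    c,s,a=cv2.minAreaRect(Q); print(lab,len(Q),'rect',np.round(c,1),np.round(s,1),round(a,1),'z50/95',np.percentile(P[m][:,2],[50,95]).round(1)); return c,s,a
def totool(w):
    T=toolT(); print('tool pos',T[:3,3].round(1),'y-deg',np.degrees(np.arctan2(T[1,1],T[0,1])).round(2)); v=T[:3,:3].T@(np.asarray(w)-T[:3,3]); print('tool shift mm',v.round(1),'norm',(v/250).round(4)); return v
E
python3 - <<'E'
from h import *
T=camT('wrist'); im,d=arm.snapshot('wrist'); save('w1',im); P=cloud('wrist',d,T)
for t in ['saddle_mid','saddle_hole']: print(t,[(W(T,r['centre']).round(1).tolist(),round(r['p'],2)) for r in arm.mark_of(t,'wrist')])
c,s,a=top_rect(P,443,306,60,50,70,'saddle'); totool([*c,60])
E
```

```text
time: 3.25
ee_pos: [442.7, 305.9, 231.3]
ee_rot: [-0.0, 0.798, 0.603, 0.0]
contact_force: [0.2, 0.0, 1.0]
gripper_width: 84.9
grasp_force: 0.0
saddle_mid [([443.1, 309.2, 31.5], 0.73)]
saddle_hole [([443.7, 305.7, 58.9], 0.84)]
saddle 1878 rect [442.4 306.1] [69.6 44.1] 74.3 z50/95 [59.3 60.5]
tool pos [442.8 305.7 231.3] y-deg -15.91
tool shift mm [  0.3  -0.4 171.3] norm [ 0.001  -0.0018  0.6853]
```

View pics/w1.png

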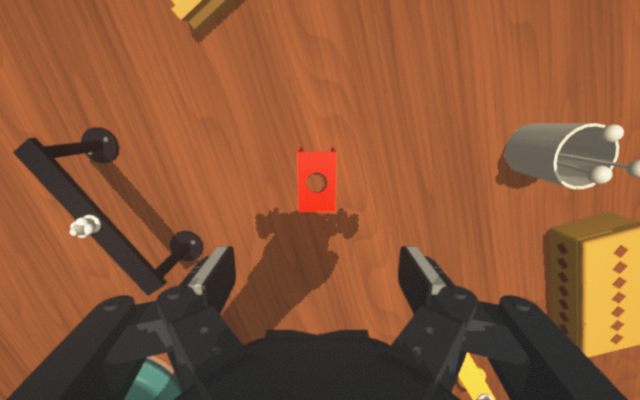

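The wrist view shows the saddle centred at about (317,182) and square to the fingers. Descending to grip it.

```bash
python3 -m jog '[[0,0,0,0,0,0.16,0],[0,0,0,0,0,0.16,0],[0,0,0,0,0,0.16,0],[0,0,0,0,0,0.16,0],[0,0,0,0,0,0.12,0],[0,0,0,0,0,0.068,0],[0,0,0,0,0,0,0],[0,0,0,0,0,0,0.4],[0,0,0,0,0,0,0.8],[0,0,0,0,0,0,1],[0,0,0,0,0,0,1],[0,0,0,0,0,0,1],[0,0,0,0,0,0,1]]' 50
```

```text
time: 5.03
ee_pos: [443.5, 306.4, 25.6]
ee_rot: [-0.0, 0.799, 0.602, 0.001]
contact_force: [-1.1, -0.4, 6.6]
gripper_width: 43.4
grasp_force: 51.4
```

```bash
python3 -m jog '[[0,0,0,0,0,-0.164,1],[0,0,0,0,0,-0.164,1],[0,0,0,0,0,-0.164,1],[0,0,0,0,0,-0.164,1],[0,0,0,0,0,-0.164,1],[0,0,-0.094,0,0,0,1],[0,0,-0.094,0,0,0,1],[0,0,-0.094,0,0,0,1],[0,0,-0.094,0,0,0,1],[0,0,0,-0.1765,0.0146,0,1],[0,0,0,-0.1765,0.0146,0,1],[0,0,0,-0.1765,0.0146,0,1],[0,0,0,-0.1765,0.0146,0,1],[0,0,0,-0.1765,0.0146,0,1],[0,0,0,-0.1765,0.0146,0,1],[0,0,0,-0.1765,0.0146,0,1],[0,0,0,-0.1765,0.0146,0,1],[0,0,0,-0.1765,0.0146,0,1],[0,0,0,-0.1765,0.0146,0,1],[0,0,0,0,0,0,1]]'
python3 -m jog '[[0,0,0,0,0,0,1],[0,0,0,0,0,0,1]]'
python3 - <<'E'
from h import *
T=camT('wrist'); im,d=arm.snapshot('wrist'); save('w2',im); P=cloud('wrist',d,T); np.save('w2.npy',P)
for t in ['stud','stud_tip','saddle_mid','saddle_hole']: print(t,[(W(T,r['centre']).round(1).tolist(),round(r['p'],2)) for r in arm.mark_of(t,'wrist')])
top_rect(P,580,-30,115,92,106,'rail')
Q=P.reshape(-1,3); m=(np.hypot(Q[:,0]-580,Q[:,1]+30)<25)&(Q[:,2]>119)&(Q[:,2]<130)
print('tip',m.sum(),Q[m].mean(0).round(1), 'z',np.percentile(Q[m][:,2],[5,95]))
totool([580,-30,100])
E
```

```text
time: 7.52
ee_pos: [601.8, -112.2, 229.4]
ee_rot: [0.001, 0.602, 0.798, -0.001]
contact_force: [-0.1, -0.6, -1.0]
gripper_width: 43.2
grasp_force: 51.3
time: 7.78
ee_pos: [601.6, -105.7, 229.2]
ee_rot: [-0.0, 0.599, 0.801, 0.0]
contact_force: [-0.4, 0.5, -0.6]
gripper_width: 43.2
grasp_force: 51.3
stud [([580.0, -28.1, 99.5], 0.86), ([385.4, -84.8, 103.3], 0.74), ([296.4, -375.7, 102.8], 0.64)]
stud_tip [([580.8, -30.6, 129.4], 0.9), ([376.5, -81.9, 123.9], 0.89)]
saddle_mid []
saddle_hole []
rail 5399 rect [579.9 -33. ] [ 26.3 187. ] 16.4 z50/95 [100.3 101.5]
tip 157 [578.9 -29.9 122.7] z [119.39038222 125.93370656]
tool pos [ 601.8 -106.7  229.4] y-deg 16.38
tool shift mm [ 79.7   0.7 129.4] norm [0.319  0.0027 0.5177]
```

View pics/w2.png

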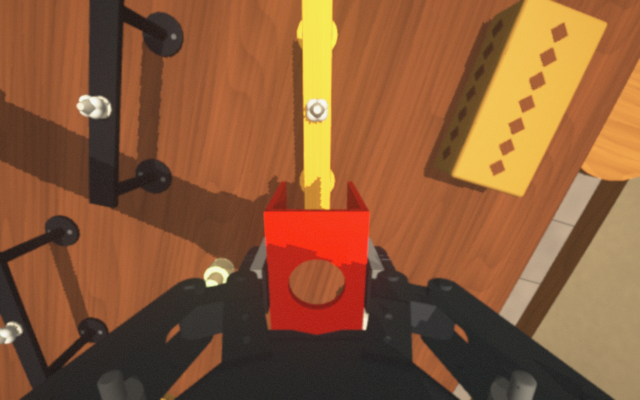

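The wrist view shows the stud at about (317,109), nearly under the camera. The saddle hole is at about (316,282), level and square to the rail. I'll measure both from this same picture.

```bash
python3 - <<'E'
from h import *
im=cv2.imread('pics/w2.png'); P=np.load('w2.npy'); T=toolT(); L=(P.reshape(-1,3)-T[:3,3])@T[:3,:3]; L=L.reshape(P.shape)
red=(im[...,2]>150)&(im[...,1]<60); top=red&(abs(P[...,2]-np.median(P[230:255,290:345,2]))<4)
Q=L[top]; print('top z world',np.median(P[top][:,2]).round(1),'plane slope',np.linalg.lstsq(np.c_[Q[:,:2],np.ones(len(Q))],Q[:,2],rcond=None)[0].round(4))
print('top rect tool',cv2.minAreaRect(Q[:,:2].astype(np.float32)))
c,_=cv2.findContours(top.astype(np.uint8),cv2.RETR_CCOMP,cv2.CHAIN_APPROX_NONE)[:2]
h=[k for k in c if 200<cv2.contourArea(k)<6000 and cv2.pointPolygonTest(k,(316.,282.),False)>0]
for k in h:
    z=L[k[:,0,1],k[:,0,0]]; z=z[abs(z[:,2]-np.median(Q[:,2]))<4]; print('hole tool',cv2.minEnclosingCircle(z[:,:2].astype(np.float32)),len(z))
m=(P[...,2]>92)&(P[...,2]<106)&(np.hypot(P[...,0]-580,P[...,1]+30)<115)
print('rail tool rect',cv2.minAreaRect(L[m][:,:2].astype(np.float32)))
m=(P[...,2]>121)&(P[...,2]<130)&(np.hypot(P[...,0]-580,P[...,1]+30)<25); 
print('tip tool',L[m].mean(0).round(1),cv2.minEnclosingCircle(L[m][:,:2].astype(np.float32)),m.sum())
m=(P[...,2]>107)&(P[...,2]<130)&(np.hypot(P[...,0]-580,P[...,1]+30)<25)
print('stud tool',cv2.minEnclosingCircle(L[m][:,:2].astype(np.float32)),m.sum())
E
```

```text
top z world 262.9 plane slope [ 4.40000e-03  2.40000e-03 -3.35235e+01]
top rect tool ((4.288494110107422, 0.2929267883300781), (44.7366828918457, 63.28878402709961), 89.57606506347656)
hole tool ((0.5279978513717651, 0.11508288979530334), 13.861862182617188) 155
rail tool rect ((76.89599609375, -0.23921966552734375), (186.98851013183594, 26.273273468017578), 0.02510419487953186)
tip tool [ 8.020e+01 -1.000e-01  1.057e+02] ((80.35896301269531, -0.5317740440368652), 5.437535762786865) 114
stud tool ((80.20255279541016, -0.2923663556575775), 10.798675537109375) 423
```

```bash
python3 -m jog '[[0,0,0,0.107,0,0,1],[0,0,0,0.106,0,0,1],[0,0,0,0.106,0,0,1],[0,0,0,0,0,0.12,1],[0,0,0,0,0,0.12,1],[0,0,0,0,0,0.1,1],[0,0,0,0,0,0,1],[0,0,0,0,0,0,1]]'
python3 - <<'E'
from h import *
totool([580,-30,100])
E
```

```text
time: 9.02
ee_pos: [580.1, -30.9, 145.3]
ee_rot: [0.001, 0.6, 0.8, 0.0]
contact_force: [-0.5, 0.4, -1.0]
gripper_width: 43.4
grasp_force: 51.3
tool pos [580.1 -30.9 145.3] y-deg 16.32
tool shift mm [ 1.   0.1 45.3] norm [0.0039 0.0002 0.1812]
```

```bash
python3 -m jog '[[0,0,0,0.004,-0.003,0.06,1],[0,0,0,0,0,0.08,1],[0,0,0,0,0,0.08,1],[0,0,0,0,0,0.05,1],[0,0,0,0,0,0.02,1],[0,0,0,0,0,0.008,1],[0,0,0,0,0,0,1],[0,0,0,0,0,0,1]]'
python3 - <<'E'
from h import *
totool([580,-30,100])
E
```

```text
time: 10.02
ee_pos: [578.7, -30.2, 70.6]
ee_rot: [0.0, 0.6, 0.8, 0.0]
contact_force: [-2.7, -0.5, 5.6]
gripper_width: 43.4
grasp_force: 51.9
tool pos [578.7 -30.2  70.6] y-deg 16.31
tool shift mm [ -0.1   1.4 -29.4] norm [-0.0006  0.0055 -0.1176]
```

```bash
python3 -m jog '[[0,0,0,0,0,0,0.7],[0,0,0,0,0,0,0.4],[0,0,0,0,0,0,0],[0,0,0,0,0,0,0],[0,0,0,0,0,0,0],[0,0,0,0,0,0,0],[0,0,0,0,0,-0.1,0],[0,0,0,0,0,-0.15,0],[0,0,0,0,0,-0.2,0],[0,0,0,0,0,-0.2,0],[0,0,0,-0.1,0,0,0],[0,0,0,-0.1,0,0,0],[0,0,0,-0.1,0,0,0],[0,0,0,0,0,0,0],[0,0,0,0,0,0,0]]'
cat > rail.py <<'E'
import sys
from h import *
T=camT('wrist'); im,d=arm.snapshot('wrist'); save(sys.argv[1],im); P=cloud('wrist',d,T); np.save(sys.argv[1]+'.npy',P)
r=np.hypot(P[...,0]-580,P[...,1]+30)
red=(im[...,0]>150)&(im[...,1]<60)&(r<60)&(P[...,2]>95)
print('saddle top z',np.percentile(P[red][:,2],[5,50,95]).round(1),cv2.minAreaRect(P[red][:,:2].astype(np.float32)),red.sum())
Q=P[red]; print('slope',np.linalg.lstsq(np.c_[Q[:,:2],np.ones(len(Q))],Q[:,2],rcond=None)[0].round(3))
m=(P[...,2]>108)&(r<16); c,rad=cv2.minEnclosingCircle(P[m][:,:2].astype(np.float32)); print('stud xy',c,rad)
for t in ['stud','stud_tip','saddle_hole','cap_mid']: print(t,[(W(T,q['centre']).round(1).tolist(),round(q['p'],2)) for q in arm.mark_of(t,'wrist')])
totool([*c,100])
E
python3 rail.py w3
```

```text
time: 11.9
ee_pos: [599.2, -101.0, 232.0]
ee_rot: [-0.0, 0.599, 0.801, 0.0]
contact_force: [-0.3, 0.1, 0.0]
gripper_width: 85.9
grasp_force: 0.0Traceback (most recent call last):
  File "rail.py", line 6, in <module>
    print('saddle top z',np.percentile(P[red][:,2],[5,50,95]).round(1),cv2.minAreaRect(P[red][:,:2].astype(np.float32)),red.sum())
                         ~~~~~~~~~~~~~^^^^^^^^^^^^^^^^^^^^^^^
    return _quantile_unchecked(
        a, q, axis, out, overwrite_input, method, keepdims, weights)
    return _ureduce(a,
                    func=_quantile_ureduce_func,
    ...<5 lines>...
                    overwrite_input=overwrite_input,
                    method=method)
    r = func(a, **kwargs)
    result = _quantile(arr,
                       quantiles=q,
    ...<2 lines>...
                       out=out,
                       weights=wgt)
    slices_having_nans = np.isnan(arr[-1, ...])
                                  ~~~^^^^^^^^^
IndexError: index -1 is out of bounds for axis 0 with size 0
```

View pics/w3.png

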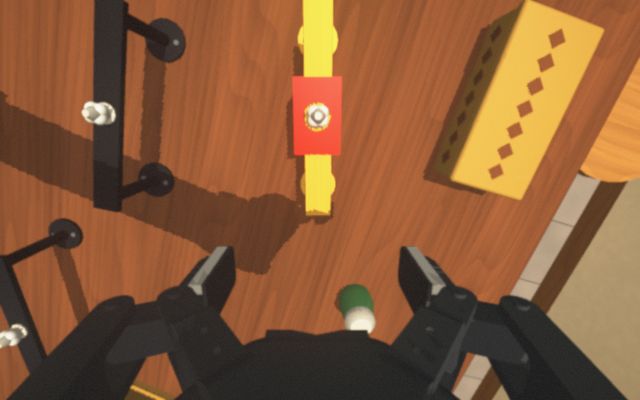

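The saddle hangs square on the rail, with the stud centred in its hole at about (318,116). My red mask was just too strict. Next is the peg.

```bash
python3 -m jog '[[0,0,0,-0.12,-0.1125,0,0],[0,0,0,-0.12,-0.1125,0,0],[0,0,0,-0.12,-0.1125,0,0],[0,0,0,-0.12,-0.1125,0,0],[0,0,0,-0.12,-0.1125,0,0],[0,0,0,0,0,0,0],[0,0,0,0,0,0,0]]'
python3 - <<'E'
from h import *
im=cv2.imread('pics/w3.png'); P=np.load('w3.npy'); r=np.hypot(P[...,0]-580,P[...,1]+30)
red=(im[...,2].astype(int)-im[...,1]>110)&(im[...,1]<110)&(r<60)&(P[...,2]>95)
Q=P[red]; print(len(Q),im[90,305])
if len(Q)>5: print('saddle z',np.percentile(Q[:,2],[5,50,95]),cv2.minAreaRect(Q[:,:2].astype(np.float32)))
m=(P[...,2]>109)&(r<16); print('stud',cv2.minEnclosingCircle(P[m][:,:2].astype(np.float32)))
T=camT('wrist'); im,d=arm.snapshot('wrist'); save('w4',im); P=cloud('wrist',d,T)
for t in ['cap_mid']: print(t,[(W(T,q['centre']).round(1).tolist(),round(q['p'],2)) for q in arm.mark_of(t,'wrist')])
r=np.hypot(P[...,0]-506,P[...,1]+284)
for z0,z1 in [(46,55),(32,55),(24,30)]:
    m=(r<30)&(P[...,2]>z0)&(P[...,2]<z1); print(z0,m.sum(),cv2.minEnclosingCircle(P[m][:,:2].astype(np.float32)),np.median(P[m],0).round(1))
m=(r<30)&(P[...,2]>46); totool([*P[m][:,:2].mean(0),50])
E
```

```text
time: 12.82
ee_pos: [507.4, -283.9, 232.2]
ee_rot: [-0.0, 0.599, 0.801, 0.001]
contact_force: [0.5, 0.1, -0.7]
gripper_width: 85.2
grasp_force: 0.0
2765 [ 73  98 247]
saddle z [103.08880849 104.2537624  105.49533122] ((578.4633178710938, -30.726669311523438), (44.197837829589844, 68.53923797607422), 16.37909698486328)
stud ((578.9271850585938, -29.872709274291992), 10.808732986450195)
cap_mid [([505.5, -284.5, 24.6], 0.9)]
46 251 ((506.0392761230469, -284.4432373046875), 10.931536674499512) [ 505.8 -283.9   50.2]
32 286 ((506.0392761230469, -284.4432373046875), 10.931536674499512) [ 505.6 -282.8   50. ]
24 297 ((505.87835693359375, -284.3926086425781), 17.579179763793945) [ 503.1 -278.8   27.3]
tool pos [ 507.7 -283.6  232.1] y-deg 16.5
tool shift mm [ 13.8  -2.  182.1] norm [ 0.0553 -0.0082  0.7286]
```

View pics/w4.png

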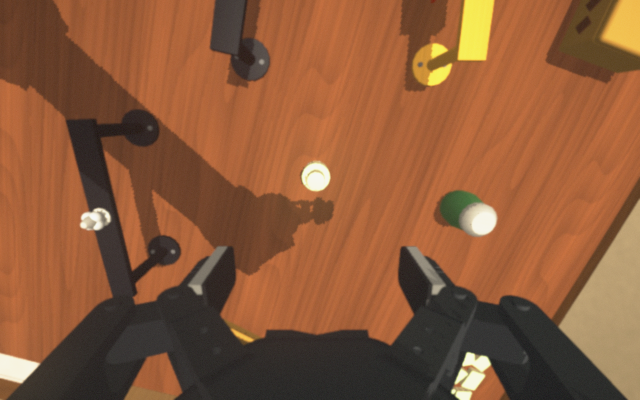

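The peg is at about (316,177) between the fingers and nothing is near it. Descending and gripping the knob just above the shoulder.

```bash
python3 -m jog '[[0,0,0,-0.001,-0.0075,0.15,0],[0,0,0,0,0,0.16,0],[0,0,0,0,0,0.16,0],[0,0,0,0,0,0.16,0],[0,0,0,0,0,0.12,0],[0,0,0,0,0,0.06,0],[0,0,0,0,0,0,0],[0,0,0,0,0,0,0.5],[0,0,0,0,0,0,1],[0,0,0,0,0,0,1],[0,0,0,0,0,0,1],[0,0,0,0,0,0,1],[0,0,0,0,0,0,1]]' 80
```

```text
time: 14.55
ee_pos: [505.5, -286.5, 30.5]
ee_rot: [0.0, 0.6, 0.8, 0.0]
contact_force: [-0.3, -0.4, 5.4]
gripper_width: 19.4
grasp_force: 78.1
```

```bash
python3 -m jog '[[0,0,0,0,0,-0.1,1],[0,0,0,0,0,-0.16,1],[0,0,0,0,0,-0.18,1],[0,0,0,0,0,-0.18,1],[0,0,0,0,0,-0.18,1],[0,0,0,0.1166,0.114,0,1],[0,0,0,0.1166,0.114,0,1],[0,0,0,0.1166,0.114,0,1],[0,0,0,0.1166,0.114,0,1],[0,0,0,0.1166,0.114,0,1],[0,0,0,0,0,0,1],[0,0,0,0,0,0,1],[0,0,0,0,0,0,1]]'
python3 - <<'E'
from h import *
T0=toolT(); T=camT('wrist'); im,d=arm.snapshot('wrist'); save('w5',im); P=cloud('wrist',d,T); L=((P.reshape(-1,3)-T0[:3,3])@T0[:3,:3]).reshape(P.shape); np.save('w5L.npy',L)
for t in ['cap_mid','stud','saddle_hole']: 
  for q in arm.mark_of(t,'wrist'): w=W(T,q['centre']); print(t,w.round(1),'tool',(T0[:3,:3].T@(w-T0[:3,3])).round(1),round(q['p'],2))
r=np.hypot(P[...,0]-579,P[...,1]+30)
m=(P[...,2]>109)&(r<16); print('stud tool',cv2.minEnclosingCircle(L[m][:,:2].astype(np.float32)))
m=(P[...,2]>120)&(r<16); print('tip tool',cv2.minEnclosingCircle(L[m][:,:2].astype(np.float32)))
hsv=im.astype(int); cr=(im[...,0]>150)&(im[...,1]>140)&(np.hypot(L[...,0],L[...,1])<30)&(abs(L[...,2])<40)
for z0 in range(-24,16,4):
    m=cr&(L[...,2]>=z0)&(L[...,2]<z0+4)
    if m.sum()>3: print(z0,m.sum(),'x',L[m][:,0].min().round(1),L[m][:,0].max().round(1),'y',L[m][:,1].min().round(1),L[m][:,1].max().round(1))
print(T0[:3,3])
E
```

```text
time: 16.18
ee_pos: [600.1, -108.0, 229.8]
ee_rot: [0.0, 0.6, 0.8, -0.0]
contact_force: [-0.3, -0.3, -0.4]
gripper_width: 19.3
grasp_force: 78.5
cap_mid [ 600.4 -105.5  224. ] tool [2.3 0.9 5.8] 0.79
stud [ 296.1 -375.5  103.1] tool [-172.1 -366.5  126.9] 0.81
stud [578.4 -25.4  96.4] tool [ 85.5   2.2 133.4] 0.78
stud [384.9 -86.4 101.5] tool [  80.8 -200.6  128.3] 0.57
saddle_hole [577.7 -33.9 103. ] tool [ 77.5  -0.8 126.8] 0.78
stud tool ((81.04615783691406, 1.4695215225219727), 10.848719596862793)
tip tool ((79.22795104980469, 1.7384443283081055), 7.521358489990234)
-24 510 x -8.5 12.3 y -9.4 9.1
-20 784 x -9.1 12.7 y -9.5 9.2
-16 83 x 8.2 12.6 y -5.1 8.4
-12 87 x 8.0 13.2 y -5.2 8.4
-8 99 x 7.9 13.1 y -14.0 15.1
-4 87 x 7.5 12.7 y -15.1 15.8
0 666 x 6.0 19.2 y -15.9 15.9
4 138 x 7.6 19.4 y -15.4 16.4
8 101 x 9.5 19.2 y -13.4 15.6
12 89 x 7.0 19.2 y -8.9 16.5
[ 600.13441889 -107.99190636  229.81341919]
```

View pics/w5.png

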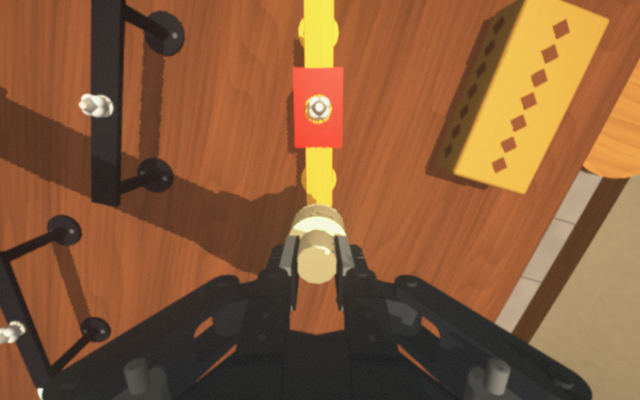

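The peg is upright in the fingers, with its axis about 1.8 mm along tool +x. The stud is at about (318,107). Moving over it.

```bash
python3 -m jog '[[0,0,0,0.105,0.0056,0,1],[0,0,0,0.105,0,0,1],[0,0,0,0.105,0,0,1],[0,0,0,0,0,0.1,1],[0,0,0,0,0,0.1,1],[0,0,0,0,0,0.08,1],[0,0,0,0,0,0,1],[0,0,0,0,0,0,1],[0,0,0,0,0,0,1]]' 100
python3 - <<'E'
from h import *
s=toolT(); c=s[:3,3]+1.8*s[:3,0]; print('peg axis',c.round(1)); totool([579,-30.2,134.5])
E
```

```text
time: 17.5
ee_pos: [580.7, -30.6, 160.9]
ee_rot: [0.001, 0.6, 0.8, 0.001]
contact_force: [-0.2, -0.2, 0.0]
gripper_width: 18.4
grasp_force: 97.9
peg axis [580.2 -28.8 160.9]
tool pos [580.7 -30.6 160.9] y-deg 16.32
tool shift mm [ 0.8 -1.6 26.4] norm [ 0.0034 -0.0063  0.1056]
```

```bash
python3 -m jog '[[0,0,0,-0.004,-0.0064,0,1],[0,0,0,0,0,0.016,1],[0,0,0,0,0,0.016,1],[0,0,0,0,0,0.016,1],[0,0,0,0,0,0,1],[0,0,0,0,0,0,1]]'
python3 - <<'E'
from h import *
s=toolT(); c=s[:3,3]+1.8*s[:3,0]; print('peg axis',c.round(1)); totool([579,-30.2,134.5])
E
```

```text
time: 18.25
ee_pos: [578.7, -31.9, 147.7]
ee_rot: [-0.0, 0.6, 0.8, -0.0]
contact_force: [-0.4, 0.7, -0.4]
gripper_width: 18.5
grasp_force: 98.1
peg axis [578.2 -30.1 147.7]
tool pos [578.7 -31.9 147.7] y-deg 16.32
tool shift mm [ 1.5  0.8 13.2] norm [0.0061 0.0031 0.0528]
```

```bash
for r in 1 2 ; do python3 -m jog '[[0,0,0,0,0,0.008,1],[0,0,0,0,0,0.008,1],[0,0,0,0,0,0,1]]' 120| grep -E 'ee_pos|contact|width'; done
```

```text
ee_pos: [579.4, -32.0, 145.3]
contact_force: [-1.7, 0.0, 8.3]
gripper_width: 18.0
ee_pos: [579.0, -31.7, 139.3]
contact_force: [3.0, 0.8, -5.8]
gripper_width: 18.2
```

The push rose to 8 N and then reversed, so the peg has passed the balls. Pressing on to home.

```bash
for r in 1 2 ; do python3 -m jog '[[0,0,0,0,0,0.008,1],[0,0,0,0,0,0.004,1],[0,0,0,0,0,0,1]]' | grep -E 'ee_pos|contact|width'; done
```

```text
ee_pos: [578.7, -31.7, 136.4]
contact_force: [2.5, 1.3, -6.6]
gripper_width: 17.8
ee_pos: [578.5, -32.1, 134.7]
contact_force: [-1.6, 0.8, 4.6]
gripper_width: 17.9
```

```bash
python3 -m jog '[[0,0,0,0,0,0.003,1],[0,0,0,0,0,0,1],[0,0,0,0,0,0,1]]' | grep -E 'ee_pos|contact|width'; python3 -m jog '[[0,0,0,0,0,0,1],[0,0,0,0,0,0,1],[0,0,0,0,0,0,1]]' | grep -E 'ee_pos|contact|width'
```

```text
ee_pos: [578.6, -32.1, 134.6]
contact_force: [-4.0, 0.3, 10.0]
gripper_width: 18.0
ee_pos: [578.6, -32.1, 134.6]
contact_force: [-2.3, 1.2, 10.5]
gripper_width: 18.2
```

```bash
python3 - <<'E'
from h import *
T=camT('wrist'); im,d=arm.snapshot('wrist'); save('w6',im); P=cloud('wrist',d,T); r=np.hypot(P[...,0]-579,P[...,1]+30.2)
m=(r<10)&(P[...,2]>145)&(P[...,2]<162)&(im[...,2]>80); print('knob top z',np.percentile(P[m][:,2],[50,90]).round(1),m.sum())
red=(im[...,0].astype(int)-im[...,1]>110)&(r<60)&(P[...,2]>98)&(P[...,2]<112); print('saddle z',np.percentile(P[red][:,2],[5,50,95]).round(1),red.sum())
print([(W(T,q['centre']).round(1).tolist(),round(q['p'],2)) for q in arm.mark_of('cap_mid','wrist')], arm.get_state()['contact_force'])
E
```

```text
knob top z [154.4 155.2] 1111
saddle z [103.3 104.4 105.4] 2571
[([577.0, -30.4, 129.7], 0.89), ([579.5, -31.9, 106.2], 0.48), ([793.5, 43.5, 35.4], 0.2)] [-3.70872784  0.99493112  9.50269099]
```

View pics/w6.png

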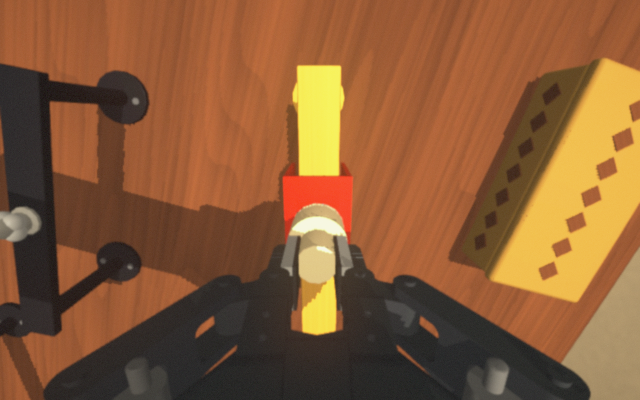

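The peg at (317,240) sits home on the level saddle: its knob top is at 154 mm and the saddle top at 104 mm. The push is steady at about 10 N, so I'm handing in.

```bash
python3 -c "
from workcell import arm
print(arm.close_job())"
```

```text
the job is handed in; nothing more can be done
None
```

I hung the saddle on the brass rail and let it go, clicked the peg home on the stud, and handed in with the gripper still pressing it down at about 10 N; the hand-in returned no verdict.

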